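# Tip a standing carton onto the labelling spot and print its label

## Task

The tall cardboard carton stands at one end of the taped outline on the packing mat. Push it over with the fingers, without picking it up, so that it drops flat on its broad face wholly inside the outline, then press the button on the label printer fully down and let it go. Leave everything else where it is.

Things in the scene. Friction and masses are not known exactly. Their poses are not given: they have to be found in the camera images.
- tall_carton: the tall cardboard carton that is to be tipped over: 50 mm thick (its x), 100 mm wide (its y), 180 mm high (its z), about 0.2 to 0.45 kg, evenly filled. Starts upright on the mat over one short side of the outline; its +x points over the outline, the way it must fall, to within 0.08 rad of the outline's x. Origin at the centre of its underside. It tips over its lower +x edge once leant about 16 degrees, then falls by itself.
- carton_center (a point): centre of the tall carton, half-way up (90 mm above its underside), axes as the carton's
- carton_low_left (a point): corner of the tall carton's broad +x face (which ends underneath): lower end while standing, +y side
- carton_low_right (a point): corner of the tall carton's broad +x face (which ends underneath): lower end while standing, -y side
- carton_top_left (a point): corner of the tall carton's broad +x face (which ends underneath): upper end while standing, +y side
- carton_top_right (a point): corner of the tall carton's broad +x face (which ends underneath): upper end while standing, -y side
- outline (a point): centre of the rectangle outlined in 12 mm wide pale paper tape on the dark mat, at the mat's surface (3 mm above the bench). Inside 250 mm along its x, 170 mm along its y. Its x points from the end where the tall carton stands, along the outline, the way the carton must fall; z up. The mat (460 x 360 x 3 mm) is fixed, its centre 35 mm from this point towards -x.
- print_button (a joint): travel of the spring button on the printer: 0 up, 0.006 m fully down, which takes 5 N; it springs back
- print_button_top (a point): centre of the button's top face (button diameter 32 mm, in a low black housing), pressed straight down. It is on top of the label printer, a fixed grey box 180 x 150 x 100 mm at the right of the mat
- short_carton: the short cardboard carton, standing, 50 x 70 x 100 mm high: a bystander beside the outline on the mat. Origin at the centre of its underside.
- can: drinks can, standing, diameter 58 mm, 115 mm high: a bystander on the mat. Origin at the centre of its underside.
- tape_roll: roll of packing tape lying flat, diameter 90 mm, 48 mm high: a bystander on the mat. Origin at the centre of its underside.
- knife: utility knife with a yellow handle lying across the mat beyond the far end of the outline, about 180 x 26 x 20 mm: a bystander. Origin under the middle of its handle.
- jar: white plastic jar, diameter 60 mm, 70 mm high, on the mat: a bystander. Origin at the centre of its underside.
- dispenser: hand tape dispenser lying on the bench to the left, about 230 x 50 x 90 mm: a bystander. Origin under its middle.
There are look-alikes about, which are no part of the job. What is shaped like the tall_carton but blue is not meant.

How it is judged:
By the outcome, as a careful person would: the job done as asked, in the order asked, and still so for the second after the job is handed in, with the robot touching nothing.
It also fails if it takes over 45 s, if anything falls off the work surface, if the arm or the gripper's body presses on something with over 40 N, if the wrist force passes 120 N, or if a joint passes its speed limit or range.

## Robot

A 6-joint arm with a two-finger parallel gripper is mounted at the origin on the work surface. World frame = base frame: x ahead of the robot, y to its left, z up, the work surface at z = 0. Lengths are in m, angles in rad, forces in N, time in s.
With the tool pointing down it reaches from about 0.275 to 0.825 m from the base axis. Payload 5.2 kg.
Tool frame: the origin (TCP) lies midway between the tips of the shut fingers; the grasp point (between the pads) lies 19 mm behind it; z points along the fingers, y is the line along which they close (so a half turn about z gives the same grasp; the last joint's range is limited). The gripper opens to 93 mm and grips with 3 to 60 N. Pads are 15 mm wide; open, the fingers measure 128 mm over their backs; the gripper's body (75 mm by 188 mm) begins 65 mm behind the grasp point.
Start: joints at [1.107, 0.259, 1.535, -0, 1.348, -0.203], TCP at [0.142, 0.531, 0.183] pointing down, gripper open.
Joint ranges: [-3.14, 3.14], [-0.91, 2.08], [0.19, 2.58], [-1.22, 4.36], [0.22, 2.71], [-3.12, 3.12]. Speed limits (rad/s): [2.57, 2.57, 3.14, 3.14, 3.14, 3.14].

## Interface

Orientations are given as a unit quaternion [w, x, y, z].
In Python, from bench import manip, eyes gives the robot as it stands. The module is installed in compiled form; this text tells all that it offers.
- The arm moves only by the tool servo_tool, never from a script. Its argument "moves" is a list of rows, each a list of 5 numbers: the finger opening in m, from 0 to 0.093, then the shift along the tool's x, y, z in m, then the turn about the tool's z in degrees. A call has 1 to 20 rows; each row is the pose to reach, as a shift and turn from the pose commanded when the call began, along the tool's axes at that moment; what a row does not reach only later rows make up. A row lasts 1/10 s, in which the tool goes at most 50 mm and 8.59 degrees, less where a joint would pass 70% of its speed; a pose out of reach is approached as far as the arm can. A call with a gripper value outside its range is refused whole. The fingers move at their own pace and stop on an object; "force" is the grip in N (left out, the last holds). Time passes only in rows, so rows that repeat a pose let the fingers close. It gives the time, the measured TCP pose, the force, the opening and the grip force at its end, in the units of the state.
- manip.get_state(): the state, without advancing time (a new reading comes with each control period).
- eyes.read_camera(name): name is "scene" or "top"; returns (picture, depth): 480x640x3 uint8, red, green, blue; 480x640 float32, m along the optical axis (not along the pixel's ray), 0 where there is no reading.
- eyes.get_calibration(name): a dict with "K" (3x3 intrinsics, pixels), "world_from_camera" (4x4, takes a point from camera to world coordinates). Camera axes: x right, y down, z forward; pixel columns grow to the right and rows downward; lengths in m; the calibration is good to about 2 mm. A picture is of the moment at which its call begins. get_calibration takes no time and is no camera call.
- manip.close_job(): hands the job in; it is judged then, once.
The state is a dict: "time": time; "q": joint angles; "qd": joint speeds; "tau": joint torques, N m; "position": TCP position; "eef_rot": TCP orientation; "wrist_force": force on the tool from outside, world axes, zero at the start; "wrist_torque": the same for the moment, N m; "width": finger opening in m; "gripper_force": force on a finger pad.
Only numpy, scipy, OpenCV 4.12 (cv2) and the standard library are available. Lean on these libraries where they do the work, as an engineer would, in place of code of your own. Each camera call takes 0.05 s, during which the arm holds its last target. There are 200 camera calls.

## Working session

There is one attempt and no reset: what is moved stays moved. The work goes in short steps, Python scripts to look and compute and a tool call to move; the robot and the scene stay as the last step left them, time stands still between calls to the robot, and variables do not carry over. Pictures are saved under pics/ and viewed, at most 10 in all, crops included, and the job is handed in when it is done.

Besides the shell and the picture viewer there is one more tool, called in YAML: its name, and indented under it one key for each argument. servo_tool: Moves the arm, as the interface text tells. Its arguments: {"type":"object","properties":{"moves":{"type":"array","items":{"type":"array","items":{"type":"number"}}},"force":{"type":"number"}},"required":["moves"]}

```bash
mkdir -p pics
cat > h.py <<'E'
import numpy as np,cv2
from bench import manip,eyes
def grab(n):
    p,d=eyes.read_camera(n);c=eyes.get_calibration(n);K=np.array(c["K"]);T=np.array(c["world_from_camera"])
    v,u=np.mgrid[:480,:640]
    P=np.stack([(u-K[0,2])/K[0,0]*d,(v-K[1,2])/K[1,1]*d,d],-1)@T[:3,:3].T+T[:3,3]
    P[d==0]=np.nan
    return p,P,K,T
def ray(u,v,K,T,z):
    r=T[:3,:3]@np.linalg.inv(K)@[u,v,1]; return T[:3,3]+r*(z-T[2,3])/r[2]
E
python3 - <<'E'
from h import *
for n in("scene","top"):
    p,P,K,T=grab(n); cv2.imwrite(f"pics/{n}0.png",p[:,:,::-1]); np.savez(f"{n}0.npz",p=p,P=P,K=K,T=T)
    print(n,T.round(3).tolist(),K.round(1).tolist())
s=manip.get_state();print(s["time"],s["position"],s["eef_rot"],s["wrist_force"])
E
```

```text
scene [[-0.884, 0.271, -0.38, 1.107], [0.467, 0.491, -0.736, 1.1], [-0.013, -0.828, -0.561, 0.915], [0.0, 0.0, 0.0, 1.0]] [[551.6, 0.0, 326.8], [0.0, 551.6, 237.4], [0.0, 0.0, 1.0]]
top [[0.002, -0.984, 0.18, 0.333], [-1.0, -0.005, -0.013, 0.063], [0.013, -0.18, -0.984, 1.29], [0.0, 0.0, 0.0, 1.0]] [[440.4, 0.0, 317.3], [0.0, 440.4, 247.2], [0.0, 0.0, 1.0]]
0.1 [0.14155717 0.53094479 0.18183505] [-2.47748761e-04  1.30015799e-01  9.91511619e-01 -7.34443591e-04] [-0.09774726  0.07580273  0.72906439]
```

View pics/scene0.png

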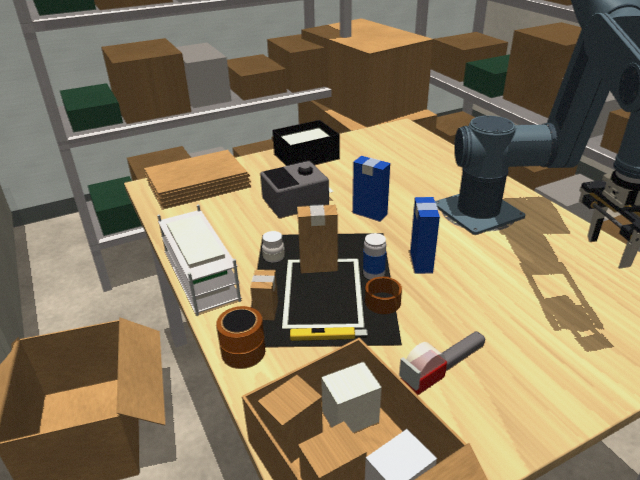

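View pics/top0.png

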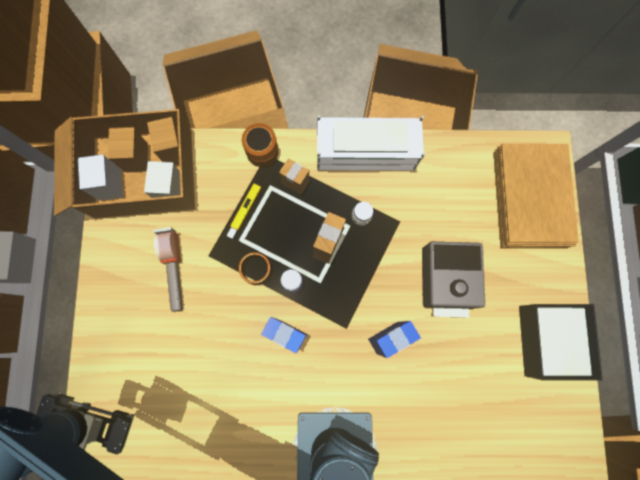

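Scene: brown carton at (318,240), printer with its button at (305,170). Top view: outline spans (243–348, 188–280), carton top is near (330,230), jar (362,212), can (291,280), button (459,288).

Run:
```python
from h import *
D=np.load("top0.npz");p,P,K,T=[D[k] for k in"pPKT"]
Z=P[...,2]
v,u=np.mgrid[:480,:640]
roi=(u>205)&(u<405)&(v>150)&(v<330)
def rect(m,z,name):
    m=m.astype(np.uint8); n,l,s,c=cv2.connectedComponentsWithStats(m); i=1+np.argmax(s[1:,4]); 
    ys,xs=np.where(l==i); W=np.array([ray(a,b,K,T,z)[:2] for a,b in zip(xs,ys)],np.float32)
    r=cv2.minAreaRect(W); print(name,len(xs),"rect",np.round(r[0],4),np.round(r[1],4),round(r[2],2),"mean",W.mean(0).round(4)); print(cv2.boxPoints(r).round(3).tolist())
    return l==i
tape=roi&(p.min(-1)>150)&(abs(Z-.003)<.012); rect(tape,.003,"tape")
mat=roi&(abs(Z-.003)<.012)&(p.max(-1)<70); rect(mat,.003,"mat")
top=roi&(abs(Z-.183)<.008); m=rect(top,.183,"cartontop"); print(np.nanmedian(Z[m]), P[m][:,:2].mean(0))
pr=(u>400)&(u<500)&(v>220)&(v<320)
m=rect(pr&(Z>.09)&(Z<.106),.1,"printer"); print(np.nanmedian(Z[m]))
m=rect(pr&(Z>.107),.12,"button"); print(np.nanpercentile(Z[m],[0,5,25,50,75,95,100]).round(4))
b=pr&(Z>.107); print([ (round(z,3),int((b&(abs(Z-z)<.0025)).sum())) for z in np.arange(.105,.145,.005)])
m=rect(roi&(u>345)&(v<228)&(v>195)&(abs(Z-.073)<.008),.073,"jar")
m=rect(roi&(v>262)&(u>275)&(abs(Z-.118)<.008),.118,"can")
# second view
D=np.load("scene0.npz");p,P,K,T=[D[k] for k in"pPKT"];Z=P[...,2]
m=rect((u>285)&(u<345)&(v>195)&(v<235)&(abs(Z-.183)<.006),.183,"carton scene"); print(P[m].mean(0))
b=(u>290)&(u<318)&(v>155)&(v<185)&(Z>.108); print("btn scene",b.sum(),np.nanmean(P[b],0),np.nanmax(Z[b])); m=rect(b&(Z>np.nanmax(Z[b])-.006),np.nanmax(Z[b]),"btn top scene")
cv2.imwrite("pics/crop.png",cv2.resize(np.hstack([p[140:220,250:340,::-1],np.load("top0.npz")["p"][240:320,410:500,::-1]]),None,fx=4,fy=4))
```

```text
tape 974 rect [0.6113 0.1158] [0.2749 0.2001] 62.39 mean [0.6136 0.1514]
[[0.45899999141693115, 0.03999999910593033], [0.6359999775886536, -0.052000001072883606], [0.7639999985694885, 0.19099999964237213], [0.5860000252723694, 0.2840000092983246]]
mat 7624 rect [0.5984 0.0843] [0.4534 0.3513] 62.39 mean [0.5701 0.0253]
[[0.33799999952316284, -0.03500000014901161], [0.6489999890327454, -0.1979999989271164], [0.859000027179718, 0.20399999618530273], [0.5479999780654907, 0.367000013589859]]
cartontop 747 rect [0.5743 0.018 ] [0.0504 0.101 ] 67.39 mean [0.5741 0.0181]
[[0.5180000066757202, 0.014000000432133675], [0.6110000014305115, -0.02500000037252903], [0.6309999823570251, 0.02199999988079071], [0.5370000004768372, 0.061000000685453415]]
0.1824948673797735 [0.57419997 0.01806477]
printer 3257 rect [ 0.4797 -0.3323] [0.15   0.1788] 88.54 mean [ 0.4809 -0.3319]
[[0.3880000114440918, -0.4050000011920929], [0.5669999718666077, -0.4099999964237213], [0.5709999799728394, -0.25999999046325684], [0.3919999897480011, -0.2549999952316284]]
0.10007787096017595
button 246 rect [ 0.44   -0.3309] [
[... 882 characters left out ...]
0088214874, 0.11800000071525574], [0.460999995470047, 0.15399999916553497]]
carton scene 494 rect [0.579  0.0233] [0.0666 0.1   ] 67.3 mean [0.5785 0.0223]
[[0.5199999809265137, 0.012000000104308128], [0.6119999885559082, -0.027000000700354576], [0.6380000114440918, 0.03500000014901161], [0.5460000038146973, 0.0729999989271164]]
[0.57907419 0.02349986 0.18378599]
btn scene 113 [ 0.4467784  -0.32339275  0.11701722] 0.12767887435144265
btn top scene 30 rect [ 0.4459 -0.3216] [0.0283 0.0253] 63.69 mean [ 0.4462 -0.323 ]
[[0.42800000309944153, -0.32899999618530273], [0.45100000500679016, -0.3400000035762787], [0.46299999952316284, -0.3149999976158142], [0.4410000145435333, -0.30300000309944153]]
```

View pics/crop.png

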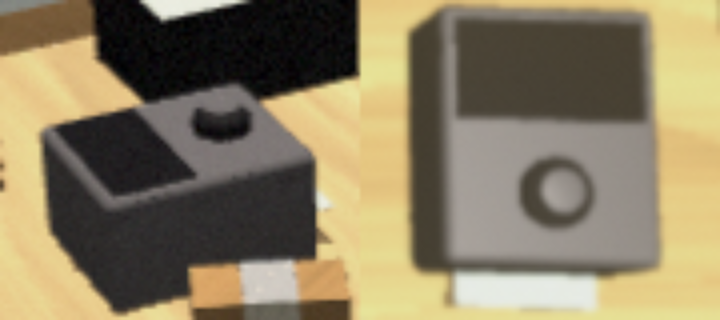

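The crop shows the button as the raised round knob at top-view (459,288). The carton sits at (0.574, 0.018), yaw about 67.4°. Falling about its lower +x edge puts it inside the outline with at least 24 mm to spare. I'm moving behind it now.

servo_tool:
  moves:
    - [0.06,0,0,-0.05,0]
    - [0.06,0,0,-0.1,0]
    - [0.06,-0.03,-0.024,-0.11,5]
    - [0.06,-0.543,-0.438,-0.11,97.6]
    - [0.06,-0.543,-0.438,-0.11,97.6]
    - [0.06,-0.543,-0.438,-0.11,97.6]
    - [0.06,-0.543,-0.438,-0.11,97.6]
    - [0.06,-0.543,-0.438,-0.11,97.6]
    - [0.06,-0.543,-0.438,-0.11,97.6]
    - [0.06,-0.543,-0.438,-0.11,97.6]
    - [0.06,-0.543,-0.438,-0.11,97.6]
    - [0.06,-0.543,-0.438,-0.11,97.6]
    - [0.06,-0.543,-0.438,-0.11,97.6]
    - [0.06,-0.543,-0.438,-0.11,97.6]
    - [0.06,-0.543,-0.438,-0.11,97.6]
    - [0.06,-0.543,-0.438,-0.11,97.6]
    - [0.06,-0.543,-0.438,-0.11,97.6]
    - [0.06,-0.543,-0.438,-0.11,97.6]
    - [0.06,-0.543,-0.438,-0.11,97.6]
    - [0.06,-0.543,-0.438,-0.11,97.6]

```text
time: 2.1
position: [0.5527, -0.0302, 0.2929]
eef_rot: [-0.0, 0.831, 0.556, 0.0]
wrist_force: [0.2, -0.7, 0.3]
width: 0.06
gripper_force: 0.0
```

servo_tool:
  moves:
    - [0.06,-0.005,0,0.04,0]
    - [0.06,-0.005,0,0.08,0]
    - [0.06,-0.005,0,0.12,0]
    - [0.06,-0.005,0,0.143,0]
    - [0.06,-0.005,0,0.143,0]
    - [0.06,-0.005,0,0.143,0]

```text
time: 2.7
position: [0.5516, -0.0354, 0.1507]
eef_rot: [0.0, 0.831, 0.556, 0.0]
wrist_force: [0.7, 1.3, 0.5]
width: 0.0599
gripper_force: 0.0
```

Run:
```python
from h import *
p,P,K,T=grab("scene"); cv2.imwrite("pics/s1.png",cv2.resize(p[130:330,220:440,::-1],None,fx=3,fy=3))
```

```text
(no output)
```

View pics/s1.png

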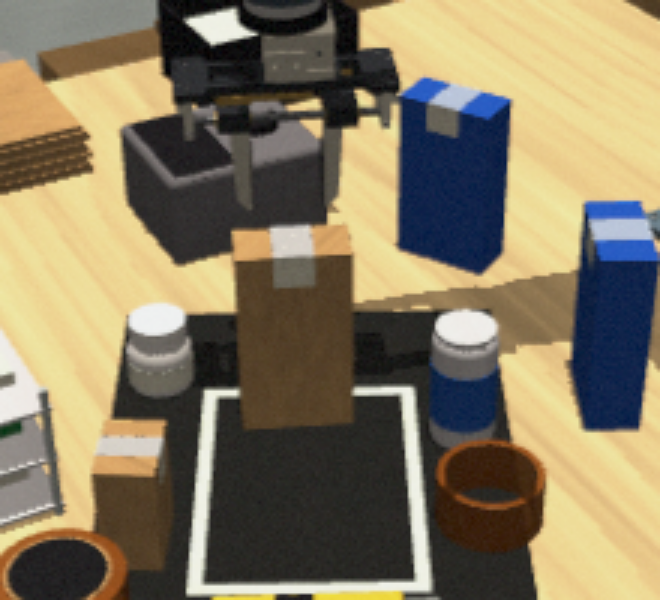

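The fingers are square behind the carton at crop (240–340, 200), with clear space around them. Pushing gently.

servo_tool:
  moves:
    - [0.06,0.008,0,0,0]
    - [0.06,0.016,0,0,0]
    - [0.06,0.021,0,0,0]
    - [0.06,0.025,0,0,0]
    - [0.06,0.029,0,0,0]
    - [0.06,0.033,0,0,0]
    - [0.06,0.037,0,0,0]
    - [0.06,0.041,0,0,0]
    - [0.06,0.045,0,0,0]

```text
time: 3.65
position: [0.5689, 0.0054, 0.1495]
eef_rot: [-0.0, 0.832, 0.555, -0.0]
wrist_force: [-0.6, 0.3, -0.6]
width: 0.0598
gripper_force: 0.0
```

Run:
```python
from h import *
p,P,K,T=grab("scene"); cv2.imwrite("pics/s2.png",cv2.resize(p[130:330,220:440,::-1],None,fx=3,fy=3))
```

```text
(no output)
```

View pics/s2.png

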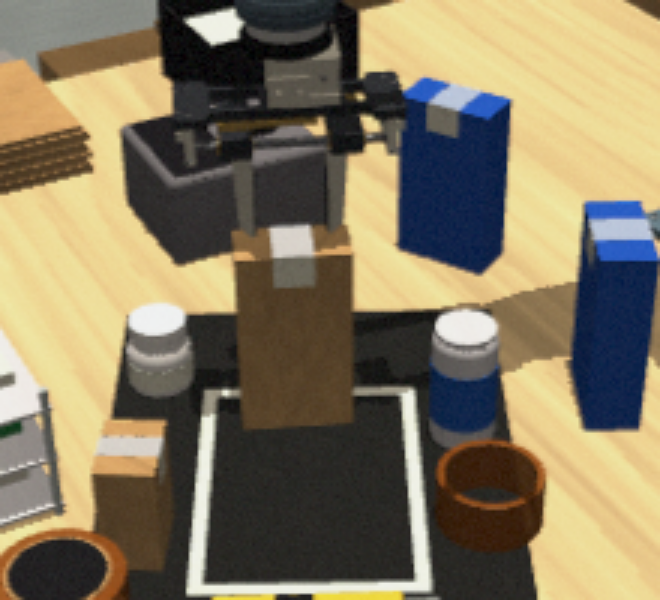

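Run:
```python
from h import *
v,u=np.mgrid[:480,:640]
p,P,K,T=grab("scene");Z=P[...,2]
A=np.load("scene0.npz")["P"]
for Q in(A,P):
    m=(u>303)&(u<333)
    print([np.nanmean(Q[r,303:333],0).round(3).tolist() for r in(210,214,218,225,240,255,265)])
p,P,K,T=grab("top");cv2.imwrite("pics/t2.png",cv2.resize(p[170:300,260:420,::-1],None,fx=4,fy=4))
```

```text
[[0.574, 0.02, 0.185], [0.584, 0.036, 0.184], [0.586, 0.042, 0.176], [0.587, 0.043, 0.156], [0.588, 0.042, 0.11], [0.587, 0.042, 0.062], [0.589, 0.041, 0.029]]
[[0.574, 0.02, 0.185], [0.583, 0.037, 0.184], [0.586, 0.042, 0.176], [0.587, 0.042, 0.156], [0.587, 0.041, 0.109], [0.588, 0.041, 0.061], [0.589, 0.041, 0.028]]
```

View pics/t2.png

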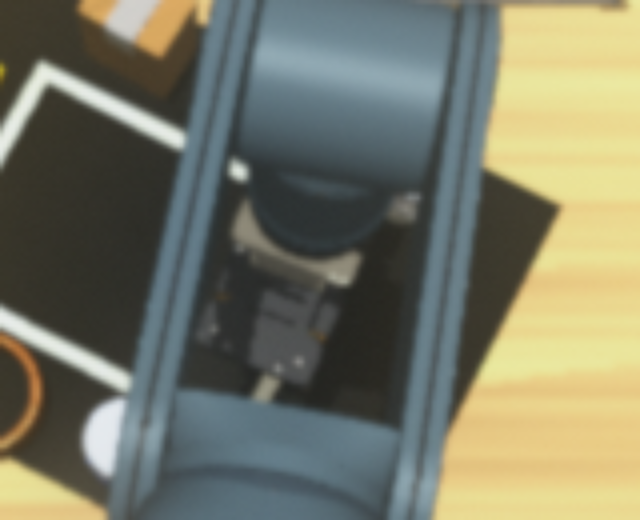

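Run:
```python
from h import *
p,P,K,T=grab("scene")
R=np.array([[.387,.922],[-.922,.387]])
for r in(180,185,190,195,200,204,206):
  for c in(300,302,303,331,332,333):
    q=P[r,c]; print(r,c,q.round(3),((q[:2]-[.5743,.018])@R.T).round(3))
```

```text
180 300 [0.621 0.023 0.284] [ 0.022 -0.041]
180 302 [0.617 0.025 0.284] [ 0.023 -0.036]
180 303 [0.614 0.025 0.284] [ 0.022 -0.034]
180 331 [0.552 0.052 0.28 ] [0.023 0.034]
180 332 [0.548 0.051 0.279] [0.02  0.037]
180 333 [0.546 0.052 0.278] [0.02  0.039]
185 300 [ 0.61  -0.003  0.255] [-0.006 -0.041]
185 302 [ 0.605 -0.002  0.255] [-0.006 -0.036]
185 303 [0.605 0.003 0.257] [-0.002 -0.034]
185 331 [0.54  0.029 0.252] [-0.003  0.036]
185 332 [0.537 0.028 0.251] [-0.005  0.039]
185 333 [0.534 0.029 0.251] [-0.005  0.041]
190 300 [ 0.612 -0.     0.243] [-0.002 -0.042]
190 302 [ 0.606 -0.001  0.242] [-0.005 -0.036]
190 303 [0.604 0.002 0.242] [-0.003 -0.034]
190 331 [0.538 0.027 0.236] [-0.006  0.036]
190 332 [0.538 0.03  0.238] [-0.003  0.039]
190 333 [0.534 0.028 0.236] [-0.006  0.041]
195 300 [ 0.612 -0.002  0.228] [-0.004 -0.042]
195 302 [0.607 0.001 0.228] [-0.003 -0.037]
195 303 [0.605 0.002 0.228] [-0.003 -0.035]
195 331 [0.539 0.027 0.222] [-0.005  0.036]
195 332 [0.537 0.029 0.223] [-0.004  0.039]
195 333 [0.535 0.031 0.223] [-0.003  0.041]
200 300 [0.613 0.001 0.215] [-0.001 -0.043]
200 302 [0.608 0.    0.214] [-0.003 -0.038]
200 303 [ 0.603 -0.004  0.21 ] [-0.009 -0.035]
200 331 [0.54  0.029 0.209] [-0.003  0.036]
200 332 [0.536 0.026 0.206] [-0.008  0.039]
200 333 [0.535 0.031 0.208] [-0.004  0.041]
204 300 [ 0.61  -0.007  0.199] [-0.009 -0.043]
204 302 [ 0.607 -0.002  0.201] [-0.005 -0.038]
204 303 [0.605 0.    0.201] [-0.005 -0.035]
204 331 [0.536 0.022 0.193] [-0.011  0.036]
204 332 [0.54  0.034 0.2  ] [0.002 0.038]
204 333 [0.535 0.03  0.196] [-0.005  0.041]
206 300 [0.614 0.    0.198] [-0.001 -0.043]
206 302 [0.608 0.    0.196] [-0.003 -0.038]
206 303 [0.606 0.001 0.196] [-0.004 -0.036]
206 331 [0.542 0.032 0.193] [-0.     0.035]
206 332 [0.533 0.02  0.185] [-0.014  0.039]
206 333 [0.531 0.023 0.186] [-0.012  0.042]
```

The depth readings show the carton hasn't moved. The fingertips passed just over its top, so they sit about 35 mm higher than the TCP reading suggests. I'll back off, go lower and measure the tips directly.

servo_tool:
  moves:
    - [0.06,0,0,-0.015,0]
    - [0.06,-0.02,0,-0.015,0]
    - [0.06,-0.045,0,-0.015,0]
    - [0.06,-0.055,0,-0.015,0]
    - [0.06,-0.055,0,0,0]
    - [0.06,-0.055,0,0,0]

```text
time: 4.45
position: [0.5465, -0.0456, 0.1481]
eef_rot: [-0.001, 0.832, 0.555, -0.001]
wrist_force: [-0.8, 0.6, 0.2]
width: 0.0604
gripper_force: 0.0
```

Run:
```python
from h import *
p,P,K,T=grab("scene"); s=manip.get_state(); print(s["position"],s["q"],s["wrist_force"])
R=np.array([[.387,.922],[-.922,.387]])
q=P.copy(); q[...,:2]=(P[...,:2]-[.5743,.018])@R.T
m=(q[...,0]>-.09)&(q[...,0]<-.045)&(abs(q[...,1])<.06)&(q[...,2]>.11)
for lo in(-.06,.02):
    f=m&(q[...,1]>lo)&(q[...,1]<lo+.04); Z=q[f]
    print(f.sum(), np.sort(Z[:,2])[:8].round(3), np.median(Z,0).round(3))
b=(abs(q[...,0]+.06)<.06)&(abs(q[...,1])<.1)&(q[...,2]>.15)
B=q[b]; h,e=np.histogram(B[:,2],np.arange(.15,.36,.01)); print([(round(a,2),int(n),np.round(np.ptp(B[(B[:,2]>=a)&(B[:,2]<a+.01)],axis=0)[:2],3).tolist() if n else 0) for a,n in zip(e,h)])
cv2.imwrite("pics/s3.png",cv2.resize(p[130:250,270:390,::-1],None,fx=5,fy=5))
```

```text
[ 0.54701167 -0.04544892  0.14885619] [-2.86359462e-01  2.82916637e-01  1.58703046e+00  2.89992911e-04
  1.27375675e+00  1.07698018e-01] [0.08059457 0.19601417 0.1751165 ]
745 [0.183 0.186 0.188 0.189 0.19  0.19  0.191 0.192] [-0.058 -0.036  0.372]
583 [0.187 0.188 0.188 0.189 0.19  0.191 0.191 0.192] [-0.054  0.034  0.313]
[(np.float64(0.15), 1, [0.0, 0.0]), (np.float64(0.16), 1, [0.0, 0.0]), (np.float64(0.17), 2, [0.001, 0.08]), (np.float64(0.18), 190, [0.066, 0.099]), (np.float64(0.19), 33, [0.011, 0.087]), (np.float64(0.2), 42, [0.027, 0.089]), (np.float64(0.21), 40, [0.024, 0.09]), (np.float64(0.22), 45, [0.021, 0.089]), (np.float64(0.23), 47, [0.021, 0.091]), (np.float64(0.24), 48, [0.018, 0.094]), (np.float64(0.25), 48, [0.014, 0.095]), (np.float64(0.26), 6, [0.024, 0.116]), (np.float64(0.27), 79, [0.056, 0.172]), (np.float64(0.28), 241, [0.053, 0.171]), (np.float64(0.29), 240, [0.08, 0.183]), (np.float64(0.3), 325, [0.074, 0.188]), (np.float64(0.31), 504, [0.075, 0.187]), (np.float64(0.32), 94, [0.041, 0.056]), (np.float64(0.33), 89, [0.016, 0.057]), (np.float64(0.34), 33, [0.016, 0.057])]
```

View pics/s3.png

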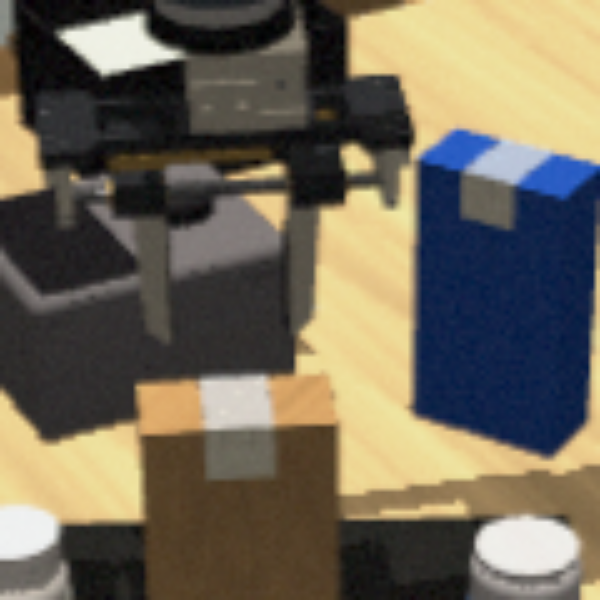

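The tips are at z ≈ 0.187 while the reading is 0.148, so true height is the reading plus about 0.038. I'll lower a real 42 mm, then push.

servo_tool:
  moves:
    - [0.06,0,0,0.02,0]
    - [0.06,0,0,0.042,0]
    - [0.06,0,0,0.042,0]
    - [0.06,0.015,0,0.042,0]
    - [0.06,0.025,0,0.042,0]
    - [0.06,0.03,0,0.042,0]
    - [0.06,0.034,0,0.042,0]
    - [0.06,0.038,0,0.042,0]
    - [0.06,0.042,0,0.042,0]
    - [0.06,0.046,0,0.042,0]
    - [0.06,0.05,0,0.042,0]
    - [0.06,0.05,0,0.042,0]

```text
time: 5.7
position: [0.567, 0.0009, 0.1075]
eef_rot: [-0.0, 0.832, 0.555, 0.0]
wrist_force: [0.4, -0.2, 0.2]
width: 0.0599
gripper_force: 0.1
```

Run:
```python
from h import *
p,P,K,T=grab("scene")
R=np.array([[.387,.922],[-.922,.387]])
for r in(214,218,225,240,255,265): print(r,[ (np.r_[R@(P[r,c:c+6].mean(0)[:2]-[.5743,.018]),P[r,c:c+6].mean(0)[2]]).round(3).tolist() for c in(303,328)])
```

```text
214 [[0.02, -0.031, 0.186], [0.026, 0.032, 0.185]]
218 [[0.036, -0.032, 0.184], [0.042, 0.03, 0.184]]
225 [[0.043, -0.033, 0.168], [0.044, 0.03, 0.164]]
240 [[0.038, -0.034, 0.119], [0.039, 0.03, 0.115]]
255 [[0.033, -0.036, 0.068], [0.032, 0.03, 0.063]]
265 [[0.03, -0.037, 0.034], [0.03, 0.03, 0.028]]
```

The carton is leaning squarely by about 6° and hasn't slid. Continuing.

servo_tool:
  moves:
    - [0.06,0.005,0,0,0]
    - [0.06,0.01,0,0,0]
    - [0.06,0.015,0,0,0]
    - [0.06,0.02,0,0,0]
    - [0.06,0.024,0,0,0]
    - [0.06,0.028,0,0,0]
    - [0.06,0.032,0,0,0]
    - [0.06,0.032,0,0,0]
    - [0.06,0.032,0,0,0]
    - [0.06,0.032,0,0,0]
    - [0.06,0.032,0,0,0]
    - [0.06,0.032,0,0,0]

```text
time: 6.95
position: [0.5792, 0.0299, 0.1076]
eef_rot: [0.0, 0.832, 0.555, -0.0]
wrist_force: [-0.5, -0.3, 0.4]
width: 0.0603
gripper_force: 0.0
```

Run:
```python
from h import *
p,P,K,T=grab("scene"); cv2.imwrite("pics/s4.png",cv2.resize(p[130:350,210:430,::-1],None,fx=2.5,fy=2.5))
```

```text
(no output)
```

View pics/s4.png

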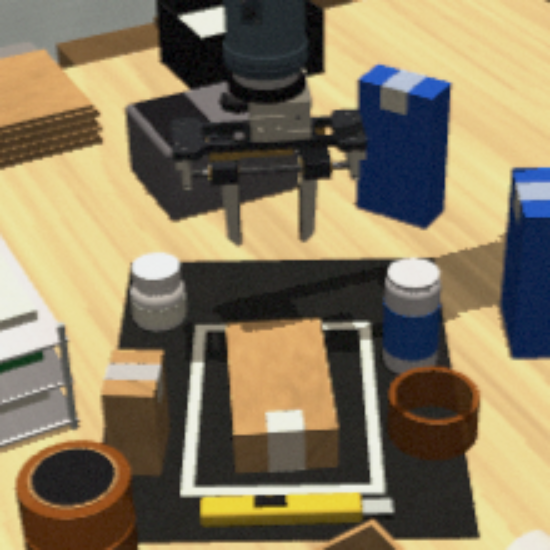

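The carton lies flat, well inside the outline: crop (225–335, 320–470), with tape at 185–380 and 325–490. Nothing else was disturbed. I'll raise the arm and refine the button position from the saved views.

servo_tool:
  moves:
    - [0.06,-0.01,0,-0.04,0]
    - [0,-0.01,0,-0.08,0]
    - [0,-0.01,0,-0.12,0]
    - [0,-0.01,0,-0.12,0]
    - [0,-0.01,0,-0.12,0]

```text
time: 7.5
position: [0.5758, 0.0207, 0.2285]
eef_rot: [0.001, 0.832, 0.555, 0.001]
wrist_force: [-0.9, -0.1, -1.5]
width: 0.0329
gripper_force: 0.0
```

Run:
```python
from h import *
v,u=np.mgrid[:480,:640]
for n,box in(("top",(440,480,268,310)),("scene",(290,320,155,185))):
    D=np.load(n+"0.npz");p,P,K,T=[D[k] for k in"pPKT"];Z=P[...,2]
    b=(u>box[0])&(u<box[1])&(v>box[2])&(v<box[3])
    for t in(.118,.120,.122):
        m=b&(Z>t); print(n,t,m.sum(),"px",u[m].mean().round(1),v[m].mean().round(1),P[m].mean(0).round(4),np.ptp(P[m],axis=0).round(3),"ray",ray(u[m].mean(),v[m].mean(),K,T,.123).round(4))
    m=b&(Z>.104); q=P[m]; print("all",np.round(q.min(0),3),np.round(q.max(0),3))
p,P,K,T=grab("top");Z=P[...,2];cv2.imwrite("pics/t4.png",p[:,:,::-1])
```

```text
top 0.118 98 px 460.0 287.4 [ 0.4406 -0.3327  0.1216] [0.03  0.031 0.009] ray [ 0.4405 -0.3322  0.123 ]
top 0.12 74 px 459.9 287.3 [ 0.441  -0.3319  0.1224] [0.029 0.03  0.007] ray [ 0.441  -0.3317  0.123 ]
top 0.122 37 px 459.9 287.6 [ 0.44   -0.3316  0.1239] [0.027 0.027 0.005] ray [ 0.4401 -0.3319  0.123 ]
all [ 0.395 -0.387  0.104] [ 0.493 -0.286  0.127]
scene 0.118 48 px 304.5 166.5 [ 0.4444 -0.3286  0.1224] [0.029 0.035 0.01 ] ray [ 0.4449 -0.3275  0.123 ]
scene 0.12 37 px 304.4 166.0 [ 0.4442 -0.3299  0.1235] [0.029 0.035 0.007] ray [ 0.4438 -0.3307  0.123 ]
scene 0.122 26 px 305.0 165.8 [ 0.4428 -0.3283  0.1244] [0.026 0.033 0.006] ray [ 0.4417 -0.3308  0.123 ]
all [ 0.402 -0.383  0.104] [ 0.515 -0.258  0.128]
```

servo_tool:
  moves:
    - [0,-0.03,0.001,0,0]
    - [0,-0.07,0.002,0,0]
    - [0,-0.11,0.003,0,0]
    - [0,-0.15,0.004,0,0]
    - [0,-0.19,0.005,0,0]
    - [0,-0.23,0.006,0,0]
    - [0,-0.27,0.007,0,0]
    - [0,-0.31,0.008,0,0]
    - [0,-0.345,0.0095,0,0]
    - [0,-0.367,0.0105,0,0]
    - [0,-0.3765,0.0106,0,0]
    - [0,-0.3765,0.0106,0.04,0]
    - [0,-0.3765,0.0106,0.075,0]
    - [0,-0.3765,0.0106,0.1,0]
    - [0,-0.3765,0.0106,0.1,0]
    - [0,-0.3765,0.0106,0.1,0]

```text
time: 9.15
position: [0.4408, -0.33, 0.1272]
eef_rot: [-0.001, 0.831, 0.556, -0.0]
wrist_force: [-0.2, -0.5, 0.5]
width: 0.0005
gripper_force: 0.0
```

Run:
```python
from h import *
p,P,K,T=grab("scene"); s=manip.get_state(); print(s["position"],s["wrist_force"])
v,u=np.mgrid[:480,:640]
m=(abs(P[...,0]-.441)<.025)&(abs(P[...,1]+.331)<.03)&(P[...,2]>.13)&(P[...,2]<.21)
q=P[m];print(m.sum(),np.sort(q[:,2])[:10].round(4),np.median(q,0).round(4),np.percentile(q[:,:2],[5,95],axis=0).round(3))
cv2.imwrite("pics/s5.png",cv2.resize(p[100:220,240:360,::-1],None,fx=5,fy=5))
p,P,K,T=grab("top");cv2.imwrite("pics/t5.png",cv2.resize(p[150:330,200:420,::-1],None,fx=3,fy=3))
Z=P[...,2]
m=((u>205)&(u<350)&(v>170)&(v<300)&(abs(Z-.053)<.006)&(p[...,0]>p[...,2]*1.25)).astype(np.uint8)
n,l,st,c=cv2.connectedComponentsWithStats(m);i=1+np.argmax(st[1:,4]);ys,xs=np.where(l==i)
W=np.array([ray(a,b,K,T,.053)[:2] for a,b in zip(xs,ys)],np.float32);r=cv2.minAreaRect(W);print(r)
a=np.radians(62.39);R=np.array([[np.cos(a),np.sin(a)],[-np.sin(a),np.cos(a)]])
print(((cv2.boxPoints(r)-[.6113,.1158])@R.T).round(3).tolist())
```

```text
[ 0.44139812 -0.33083743  0.12834339] [-0.09474141 -0.43968068  0.82796771]
128 [0.1632 0.1639 0.1656 0.1671 0.1674 0.1686 0.1687 0.169  0.1692 0.1699] [ 0.4436 -0.3236  0.1892] [[ 0.432 -0.332]
 [ 0.458 -0.315]]
((0.6202200651168823, 0.12540018558502197), (0.17984746396541595, 0.10075876116752625), 67.04009246826172)
[[-0.081, 0.039], [-0.073, -0.061], [0.106, -0.046], [0.098, 0.054]]
```

View pics/s5.png

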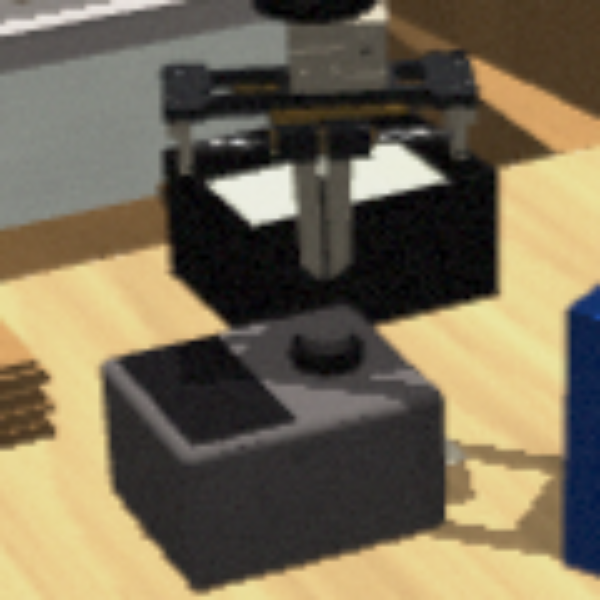

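The fallen carton's corners lie within x −0.081…0.106 and y −0.061…0.054 of the outline centre, inside the ±0.125 and ±0.085 limits. The shut fingers are centred over the button, with the tips about 42 mm above it. Pressing now.

servo_tool:
  moves:
    - [0,0,0,0.02,0]
    - [0,0,0,0.034,0]
    - [0,0,0,0.038,0]
    - [0,0,0,0.041,0]
    - [0,0,0,0.043,0]
    - [0,0,0,0.045,0]
    - [0,0,0,0.045,0]

```text
time: 9.95
position: [0.4414, -0.3316, 0.0834]
eef_rot: [0.001, 0.832, 0.555, 0.0]
wrist_force: [1.1, -1.0, 3.3]
width: 0.0004
gripper_force: 1.5
```

servo_tool:
  moves:
    - [0,0,0,0.001,0]
    - [0,0,0,0.002,0]
    - [0,0,0,0.003,0]
    - [0,0,0,0.003,0]

```text
time: 10.35
position: [0.4414, -0.3315, 0.0802]
eef_rot: [0.001, 0.832, 0.555, 0.0]
wrist_force: [2.1, -0.2, 5.4]
width: 0.0003
gripper_force: 2.9
```

servo_tool:
  moves:
    - [0,0,0,0.001,0]
    - [0,0,0,0.002,0]
    - [0,0,0,0.002,0]

```text
time: 10.65
position: [0.4415, -0.3316, 0.0799]
eef_rot: [0.001, 0.832, 0.555, 0.0]
wrist_force: [-0.8, 2.4, 17.2]
width: 0.0005
gripper_force: 9.0
```

The force jumped to 17 N with no further travel, so the button is at its stop. Releasing and backing well clear.

servo_tool:
  moves:
    - [0,0,0,0,0]
    - [0,0,0,-0.01,0]
    - [0,0,0,-0.04,0]
    - [0,0,0,-0.08,0]
    - [0,0,0,-0.12,0]
    - [0,0,0,-0.12,0]
    - [0,0,0,-0.12,0]

```text
time: 11.35
position: [0.4407, -0.331, 0.1978]
eef_rot: [0.0, 0.832, 0.555, -0.0]
wrist_force: [0.3, -0.5, -0.3]
width: 0.0001
gripper_force: 0.0
```

Run:
```python
from h import *
p,P,K,T=grab("scene"); cv2.imwrite("pics/s6.png",p[:,:,::-1])
```

```text
(no output)
```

View pics/s6.png

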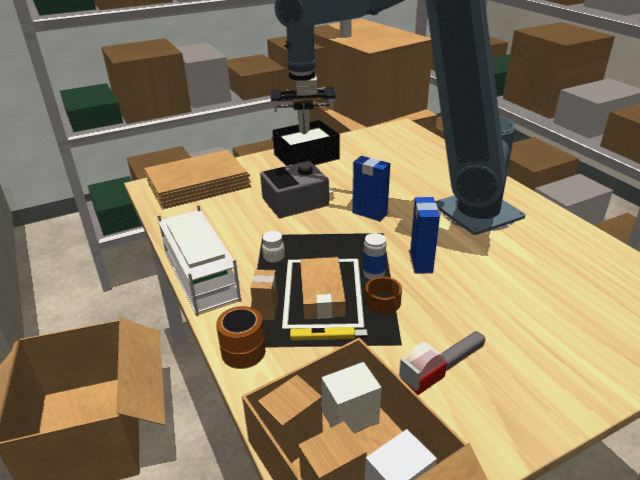

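The carton lies flat inside the outline at (322,288), the button at (306,168) is up again, the bystanders are where they were, and the gripper is clear. Handing in.

```bash
python3 -c "
from bench import manip
print(manip.close_job())"
```

```text
the job is handed in; nothing more can be done
None
```

The carton was pushed over and lies flat inside the outline, at least 19 mm from the tape on every side; the printer button was then pressed to its stop and released, nothing else visibly moved, and the job was handed in at about 11.4 s, with no verdict shown.

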